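# Turn a book cover board over on the turning bench

### The arm

A 7-joint arm with a two-finger parallel gripper is mounted at the origin on a cart in front of the work surface, level with it; the furniture and walls round the work are solid. World frame = base frame: x ahead of the robot, y to its left, z up, the work surface at z = 0. Lengths are in m, angles in rad, forces in N, time in s.
With the tool pointing down it reaches from about 0.35 to 0.9 m from the base axis. Payload 8.1 kg.
Tool frame: the origin (TCP) lies on the centre line of the jaws, within the pads' length; the fingertips stand 14 mm ahead of it and the grasp point (between the pads) lies 5 mm behind it; z points along the fingers, y is the direction in which the jaws open and shut (so a half turn about z gives the same grasp; the last joint's range is limited). The gripper opens to 92 mm and grips with 3 to 60 N. Pads are 19 mm wide; open, the fingers measure 130 mm over their backs; the gripper's body (75 mm by 190 mm) begins 47 mm behind the grasp point.
Start: joints at [-1.266, 0.434, 0.025, 1.573, -0.012, 1.134, -0.075], TCP at [0.248, 0.574, 0.241] pointing down, gripper open.
Joint ranges: [-2.62, 2.62], [-0.44, 2.09], [-1.27, 1.32], [0.08, 2.57], [-1.32, 4.46], [0.12, 2], [-2.74, 2.74]. Speed limits (rad/s): [2.22, 2.22, 3.01, 3.01, 3.14, 3.14, 3.14].

### API

Orientations are given as a rotation vector (axis times angle).
In Python, from cell import arm, optics gives the robot as it stands.
- The arm moves only by the shell command python3 -m creep 'ROWS' [FORCE]. ROWS is JSON, a list of rows, each an object with "translation": the shift along the tool's x, y, z in m, a list of three; "rot": the turn, a rotation vector about the tool's x, y, z in degrees, a list of three; "jaw": the finger opening in m, from 0 to 0.0918. In form: [{"translation": [x, y, z], "rot": [wx, wy, wz], "jaw": jaw}, ...]. A call has 1 to 12 rows; each row shifts and turns the commanded pose from where the row before left it, along the tool's axes as they then stand; what a row does not reach is not made up. A row lasts 1/12 s, in which the tool goes at most 41.7 mm and 7.16 degrees, less where a joint would pass 70% of its speed; a pose out of reach is approached as far as the arm can. A call is refused whole if a number of a shift passes 0.0417 or a number of a turn 7.16, either way. A call with a gripper value outside its range is refused whole. The fingers move at their own pace and stop on an object; FORCE is the grip in N (left out, the last holds). Time passes only in rows, so rows that do not move let the fingers close. It gives the time, the measured TCP pose, the force and the opening at its end, in the units of the state.
- arm.observe(): the state, without advancing time (a new reading comes with each control period).
- optics.get_image(name): name is "scene" or "side" or "wrist"; returns the picture (384x512x3 uint8, red, green, blue); there is no depth.
- optics.camera_info(name): a dict with "fx", "fy", "cx", "cy" (pixels), "k1" (the pictures are not rectified: a ray, as slopes to the right and down, at radius r is drawn at 1 + k1 r^2 times it, then the intrinsics apply), "R" (3x3) and "t" (3): a world point X has camera coordinates R X + t. Camera axes: x right, y down, z forward; pixel columns grow to the right and rows downward; lengths in m; the calibration is good to about 2 mm. A picture is of the moment at which its call begins: read the wrist's pose just before it. camera_info takes no time and is no camera call; for the wrist camera it gives the pose at the moment of the call.
- arm.sign_off(): hands the job in, once; it reports no verdict.
Trained networks look in the newest picture that a camera, given by its name, has taken for a name from the list of things; names that differ only in an ending like _2 or _b are one class to them, and where a whole thing is asked for, a point or a joint stands for the part that bears it (a point fixed in the world has none). Each returns a list of dicts, best first, with "score" (0 to 1); they miss things now and then, are a little off and sometimes report something else, mostly with a low value. They report only what shows in the picture. A call takes as long as a camera call. They do not tell look-alikes from the thing itself.
- optics.boxes_of(camera, thing): "location" ([column, row] in pixels, amid what is visible of it).
- optics.pinpoint(camera, thing): "location" ([column, row] in pixels: a listed point, or the origin of a listed thing).
The state is a dict: "clock": time; "joints": joint angles; "dq": joint speeds; "joint_efforts": joint torques, N m; "position": TCP position; "ee_rot": TCP orientation; "force": force on the tool from outside, world axes, zero at the start; "ft_torque": the same for the moment, N m; "width": opening from 0.0 (shut) to 1.0 (fully open).
Only numpy, scipy, OpenCV 4.12 (cv2) and the standard library are available. Lean on these libraries where they do the work, as an engineer would, in place of code of your own. Each camera call takes 0.05 s, during which the arm holds its last target.

### The job

On the low turning bench lie two book cover boards, coloured side up. Slide the red one out over the bench's open front edge (on the pale-wood side, to the robot's left), far enough to get a fingertip under it (but not off the bench), and then tip it over backwards so that it ends grey side up, lying flat on the cork-faced back deck of the bench. Leave the green board where it lies.

Things in the scene. Friction and masses are not known exactly. Their poses are not given: they have to be found in the camera images.
- bench: Fixed wooden bench 280 mm long (x). Origin: on the table under the middle of the step. Open front edge at y = +115 mm (robot's left). Front deck: pale wood slab 18 mm thick, y 0 to 115, top z = 60 mm, free air in front of it. Back deck: cork, y 0 to -128, top z = 65 mm. The 5 mm step at y = 0 stops a board pushed back and is its pivot when tipped over. Backstop y -132 to -150, top z = 78.
- red_board: Loose stiff board, red on top, grey below, 100 mm (its x, along the bench) x 90 (its y) x 5 thick, 50 to 80 g. Origin: centre of the grey face; z points out of the red face, up at the start. Lies flat on the front deck, front edge 5 to 20 mm inside the open edge, in the nearer or farther half. Slides along under a fingertip pressed on it; drops off if its centre passes the edge.
- green_board: The other board, same size and axes, green on top, grey below, on the other half of the front deck about 50 mm beside the red one; to be left alone.
Mind the look-alikes: they are no part of the job. What is shaped like the red_board but blue or purple is not meant.

How it is judged:
On the way, in this order (a step that is already met when the one before it is completed fails the run):
1. the red board, lying flat on the front deck, stands out at least 12 mm over the open front edge (y of red_board in the frame of bench above 0.082 m and angle between red_board's own z axis and vertical below 0.17 rad and z of red_board in the frame of bench above 0.054 m), for 0.2 s.
2. the red board lies grey side up on the back deck (angle between red_board's own z axis and vertical above 2.97 rad and y of red_board in the frame of bench below -0.01 m and z of red_board in the frame of bench above 0.062 m), for 0.2 s.
At the end, for the whole second after the job is handed in: The red board lies at rest, grey side up and flat within 10 degrees, with its centre over the cork-faced back deck (at least 10 mm behind the step); the green board lies flat, green side up, within 15 mm of where it was (all of step 2 and y of red_board in the frame of bench above -0.11 m and x of red_board in the frame of bench between -0.14 and 0.14 m and z of red_board in the frame of bench below 0.085 m and linear speed of red_board below 0.02 m/s and distance of green_board from where it was at the start of the episode below 0.015 m and angle between green_board's own z axis and vertical below 0.17 rad); the robot touches nothing.
It fails at once if the green board is shoved 15 mm or more, or tipped up (distance of green_board from where it was at the start of the episode above 0.015 m or angle between green_board's own z axis and vertical above 0.3 rad).
It fails at once if the red board falls off the bench (z of red_board in the frame of bench below 0.03 m).
It also fails if it takes over 48 s, if anything falls off the work surface, if the arm or the gripper's body presses on something with over 40 N, if the wrist force passes 120 N, or if a joint passes its speed limit or range.

## Working session

There is one attempt and no reset: what is moved stays moved. The work goes in short steps, Python scripts to look and compute and a shell command to move; the robot and the scene stay as the last step left them, time stands still between calls to the robot, and variables do not carry over. Pictures are saved under pics/ and viewed, and the job is handed in when it is done.

```bash
ls; mkdir -p pics; python3 - <<'E'
from cell import arm, optics
import cv2
print(arm.observe())
for n in ["scene","side","wrist"]:
    im=optics.get_image(n); cv2.imwrite(f"pics/{n}0.png",im[:,:,::-1])
    for t in ["bench","red_board","green_board"]:
        print(n,t,optics.boxes_of(n,t)[:3],optics.pinpoint(n,t)[:3])
    print(optics.camera_info(n))
E
```

```text
pics
{'clock': 0.0, 'joints': array([-1.26559326,  0.43522636,  0.02497617,  1.5741004 , -0.01158292,
        1.13398116, -0.07508916]), 'dq': array([-4.75964808e-04, -6.63657283e-04, -5.59237116e-04, -1.74485215e-03,
        7.18592082e-05, -1.62707340e-03,  2.73082052e-04]), 'joint_efforts': array([ 2.79831856e-04, -6.67848086e+01,  9.85180065e-01, -3.14450061e+01,
       -6.04993757e-02,  4.27959440e-02,  1.55881994e-04]), 'position': array([0.24773556, 0.57327533, 0.23994162]), 'ee_rot': array([-6.36197476e-01, -3.07633622e+00,  2.45407625e-03]), 'force': array([-0.26596349,  0.19447157, -1.19621641]), 'ft_torque': array([0.01293934, 0.03140896, 0.03490719]), 'width': 1.0030096866085414}
scene bench [{'location': [297.6, 263.3], 'score': 0.73}] [{'location': [283.2, 260.7], 'score': 0.8}]
scene red_board [{'location': [167.9, 171.9], 'score': 0.92}, {'location': [405.7, 248.3], 'score': 0.9}, {'location': [252.2, 186.8], 'score': 0.7}] [{'location': [168.4, 170.4], 'score': 0.86}, {'location': [243.9, 248.6], 'score': 0.84}, {'location': [404.9, 249.2], 'score': 0.67}]
scene gree
[... 1004 characters left out ...]
7014, 'cy': 199.28220199773267, 'k1': -0.07285781872131981, 'R': array([[ 0.81340536, -0.58148287,  0.01579245],
       [-0.22868722, -0.34462544, -0.91045893],
       [ 0.53485875,  0.73696064, -0.41329788]]), 't': array([-0.49812731,  0.21248161,  0.70812695])}
wrist bench [] []
wrist red_board [] []
wrist green_board [] []
{'fx': 266.85629270132785, 'fy': 266.85629270132785, 'cx': 256.0879210866187, 'cy': 194.12011354201104, 'k1': -0.026668263591744654, 'R': array([[ 3.96944568e-01,  9.17842374e-01,  6.21353785e-04],
       [ 8.87843378e-01, -3.84142218e-01,  2.53315795e-01],
       [ 2.32742659e-01, -1.00000664e-01, -9.67383441e-01]]), 't': array([-0.62509681, -0.03190431,  0.38825831])}
```

View pics/scene0.png

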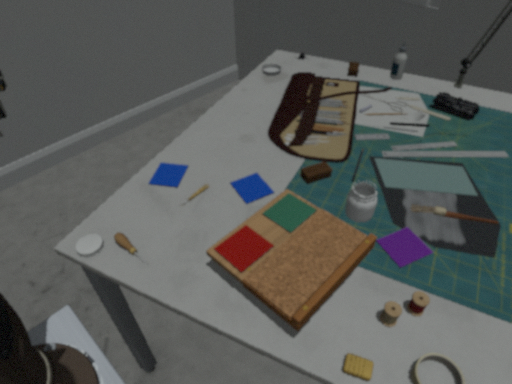

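View pics/side0.png

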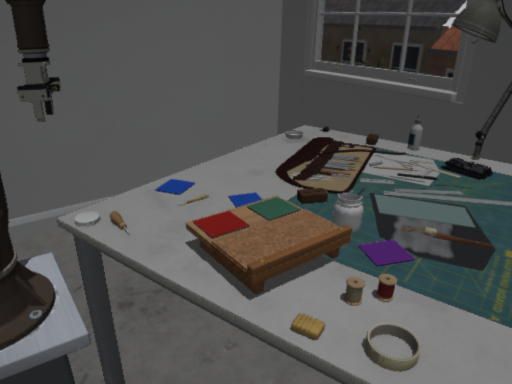

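View pics/wrist0.png

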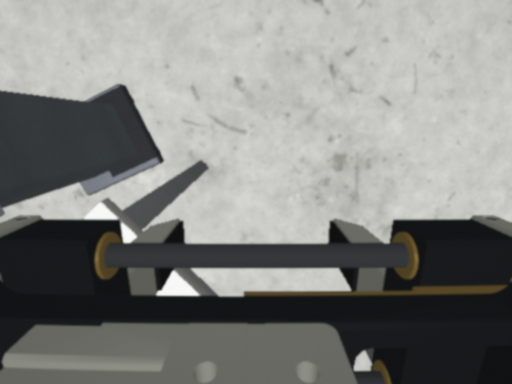

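```bash
cat > h.py <<'E'
import numpy as np, cv2
from cell import arm, optics
from scipy.spatial.transform import Rotation as Ro
def ray(ci,uv):
    K=np.array([[ci['fx'],0,ci['cx']],[0,ci['fy'],ci['cy']],[0,0,1]])
    p=cv2.undistortPoints(np.array([[uv]],float),K,np.array([ci['k1'],0,0,0]))[0,0]
    R=ci['R'];t=ci['t']
    return -R.T@t, R.T@np.array([p[0],p[1],1])
def onz(ci,uv,z):
    o,d=ray(ci,uv); return o+d*(z-o[2])/d[2]
def proj(ci,X):
    K=np.array([[ci['fx'],0,ci['cx']],[0,ci['fy'],ci['cy']],[0,0,1]])
    return cv2.projectPoints(np.array(X,float).reshape(-1,3),cv2.Rodrigues(ci['R'])[0],ci['t'],K,np.array([ci['k1'],0,0,0]))[0][:,0]
def mask(im,c):
    h=cv2.cvtColor(im,cv2.COLOR_RGB2HSV).astype(int)
    if c=='red': m=((h[...,0]<4)|(h[...,0]>172))&(h[...,1]>180)&(h[...,2]>70)
    else: m=(h[...,0]>60)&(h[...,0]<85)&(h[...,1]>110)&(h[...,2]>40)
    return m.astype(np.uint8)
E
python3 - <<'E'
from h import *
for n in ["scene","side"]:
    im=cv2.imread(f"pics/{n}0.png")[:,:,::-1]; ci=optics.camera_info(n)
    for c in ['red','green']:
        m=mask(im,c); k,l,s,ce=cv2.connectedComponentsWithStats(m)
        best=[i for i in range(1,k) if 190<ce[i][0]<330 and 195<ce[i][1]<280]
        i=max(best,key=lambda i:s[i][4])
        cs=cv2.findContours((l==i).astype(np.uint8),0,2)[0][0]
        q=cv2.approxPolyN(cs,4).reshape(-1,2) if hasattr(cv2,'approxPolyN') else cv2.boxPoints(cv2.minAreaRect(cs))
        print(n,c,s[i][4],ce[i],q.tolist())
        W=np.array([onz(ci,p,.065) for p in q]); print(np.round(W[:,:2],4).tolist(),np.round(onz(ci,ce[i],.065),4), [round(float(np.linalg.norm(W[j]-W[j-1])),4) for j in range(4)])
    cv2.imwrite(f"pics/{n}crop.png",cv2.resize(np.ascontiguousarray(im[170:330,170:400,::-1]),None,fx=3.4,fy=3.4,interpolation=2))
E
```

```text
scene red 1274 [243.12480377 248.02197802] [[272, 245], [241, 271], [215, 248], [246, 226]]
[[0.5398, -0.0877], [0.4433, -0.0878], [0.4459, -0.0019], [0.5397, -0.0051]] [ 0.4892 -0.0472  0.065 ] [0.0826, 0.0964, 0.0859, 0.0938]
scene green 893 [289.29339306 212.34266517] [[314, 210], [290, 231], [264, 213], [288, 195]]
[[0.6913, -0.0882], [0.599, -0.0899], [0.5996, -0.0066], [0.6882, -0.0071]] [ 0.6436 -0.0496  0.065 ] [0.0811, 0.0923, 0.0833, 0.0886]
side red 736 [220.38179348 223.4701087 ] [[248, 225], [211, 237], [193, 221], [228, 211]]
[[0.5417, -0.0871], [0.4428, -0.0874], [0.4457, 0.001], [0.5428, 0.0004]] [ 0.4926 -0.0452  0.065 ] [0.0875, 0.0989, 0.0885, 0.0971]
side green 472 [272.88135593 207.68644068] [[298, 209], [268, 218], [249, 206], [276, 198]]
[[0.6955, -0.0878], [0.6019, -0.0848], [0.6028, -0.0049], [0.6917, -0.0042]] [ 0.6474 -0.0465  0.065 ] [0.0837, 0.0936, 0.08, 0.0889]
```

View pics/scenecrop.png

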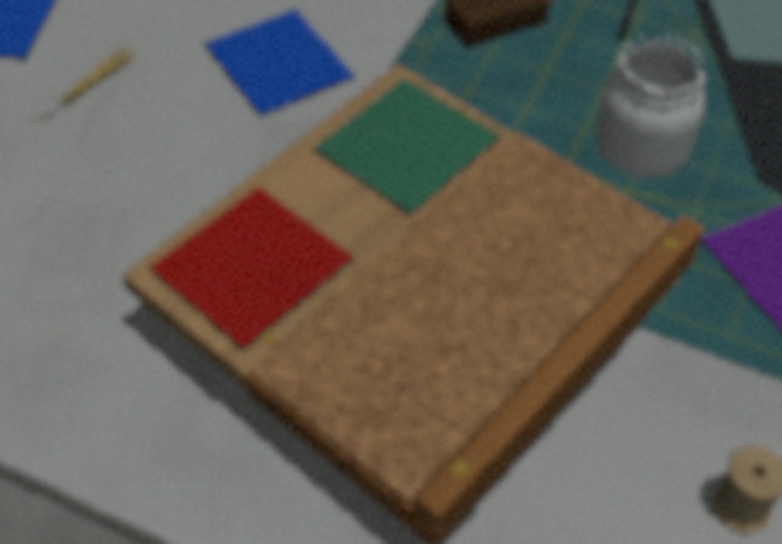

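View pics/sidecrop.png

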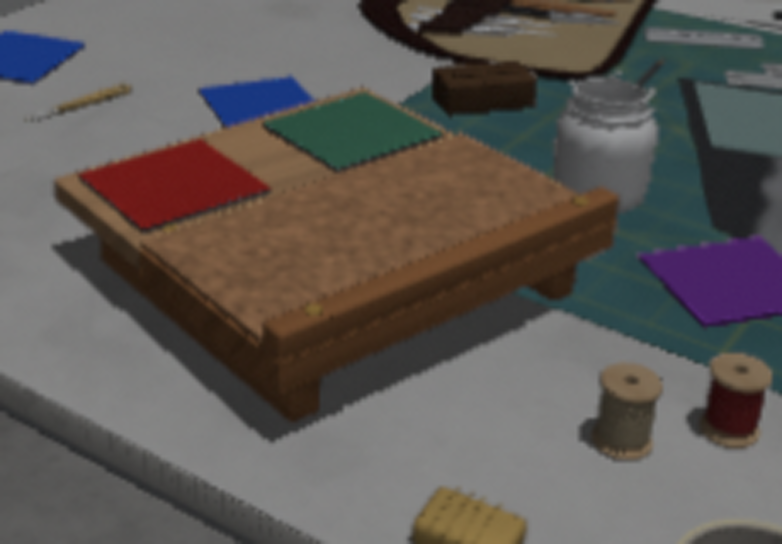

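```bash
python3 - <<'E'
from h import *
P={'scene':{(127,278):(-.14,.115,.06),(402,68):(.14,.115,.06),(250,372):(-.14,0,.065),(414,497):(-.14,-.132,.078),(672,212):(.14,-.132,.078),(704,228):(.14,-.15,.078),(518,137):(.14,0,.065)},
'side':{(57,183):(-.14,.115,.06),(365,90):(.14,.115,.06),(142,243):(-.14,0,.065),(264,322):(-.14,-.132,.078),(577,187):(.14,-.132,.078),(617,194):(.14,-.15,.078),(458,132):(.14,0,.065)}}
A=[];B=[]
for n in P:
    ci=optics.camera_info(n)
    for uv,b in P[n].items():
        w=onz(ci,(uv[0]/3.4+170-.3,uv[1]/3.4+170-.3),b[2]); A.append(b[:2]);B.append(w[:2]); print(n,b,w.round(4))
A=np.array(A);B=np.array(B)
a=A-A.mean(0);b=B-B.mean(0)
th=np.arctan2((a[:,0]*b[:,1]-a[:,1]*b[:,0]).sum(),(a*b).sum()); R=np.array([[np.cos(th),-np.sin(th)],[np.sin(th),np.cos(th)]])
o=B.mean(0)-R@A.mean(0); print(th,o); print((B-o-A@R.T).round(4).tolist())
for p in [(.491,-.0455),(.6455,-.048)]: print(R.T@(np.array(p)-o))
s=arm.observe(); print(Ro.from_rotvec(s['ee_rot']).as_matrix().round(3))
E
```

```text
scene (-0.14, 0.115, 0.06) [0.4295 0.0068 0.06  ]
scene (0.14, 0.115, 0.06) [0.7077 0.0095 0.06  ]
scene (-0.14, 0, 0.065) [ 0.4325 -0.1056  0.065 ]
scene (-0.14, -0.132, 0.078) [ 0.4325 -0.2348  0.078 ]
scene (0.14, -0.132, 0.078) [ 0.7078 -0.2256  0.078 ]
scene (0.14, -0.15, 0.078) [ 0.7102 -0.2484  0.078 ]
scene (0.14, 0, 0.065) [ 0.7048 -0.1025  0.065 ]
side (-0.14, 0.115, 0.06) [0.4312 0.0068 0.06  ]
side (0.14, 0.115, 0.06) [0.709  0.0122 0.06  ]
side (-0.14, 0, 0.065) [ 0.4346 -0.1034  0.065 ]
side (-0.14, -0.132, 0.078) [ 0.436  -0.2342  0.078 ]
side (0.14, -0.132, 0.078) [ 0.7004 -0.2217  0.078 ]
side (0.14, -0.15, 0.078) [ 0.7152 -0.2436  0.078 ]
side (0.14, 0, 0.065) [ 0.711  -0.0948  0.065 ]
0.01865514849839824 [ 0.56968689 -0.10118042]
[[0.0019, -0.0044], [0.0002, -0.0069], [0.0028, -0.0018], [0.0003, 0.001], [-0.0043, 0.005], [-0.0022, 0.0002], [-0.0048, -0.0039], [0.0036, -0.0044], [0.0015, -0.0042], [0.0048, 0.0004], [0.0039, 0.0015], [-0.0117, 0.0088], [0.0028, 0.0049], [0.0013, 0.0038]]
[-0.07763453  0.05713856]
[0.07679195 0.05175695]
[[-0.918  0.397  0.   ]
 [ 0.397  0.918  0.   ]
 [ 0.     0.    -1.   ]]
```

```bash
python3 -m creep '[{"translation":[0,0,0],"rot":[0,0,6.7],"jaw":0},{"translation":[0,0,0],"rot":[0,0,6.7],"jaw":0},{"translation":[0,0,0],"rot":[0,0,6.7],"jaw":0},{"translation":[0,0,0],"rot":[0,0,6.7],"jaw":0},{"translation":[0,0,0],"rot":[0,0,6.7],"jaw":0},{"translation":[0,0,0],"rot":[0,0,6.7],"jaw":0},{"translation":[0,0,0],"rot":[0,0,6.7],"jaw":0},{"translation":[0,0,0],"rot":[0,0,6.7],"jaw":0},{"translation":[0,0,0],"rot":[0,0,6.7],"jaw":0},{"translation":[0,0,0],"rot":[0,0,6.4],"jaw":0}]' 20
python3 -c "
from h import *
s=arm.observe();print(s['clock'],s['position'],s['joints'].round(3));print(Ro.from_rotvec(s['ee_rot']).as_matrix().round(3))"
```

```text
clock: 1.88
position: [0.2478, 0.5738, 0.2408]
ee_rot: [-2.229, -2.214, -0.0]
force: [0.1, 0.1, -1.1]
width: 0.329
1.8833 [0.24782702 0.57378326 0.24077817] [-1.447  0.439  0.291  1.59  -0.135  1.132 -1.132]
[[ 0.007  1.    -0.   ]
 [ 1.    -0.007  0.   ]
 [ 0.    -0.    -1.   ]]
```

```bash
python3 -m creep '[{"translation":[-0.03,0.02,0],"rot":[0,0,0],"jaw":0},{"translation":[-0.03,0.02,0],"rot":[0,0,0],"jaw":0},{"translation":[-0.03,0.02,0],"rot":[0,0,0],"jaw":0},{"translation":[-0.03,0.02,0],"rot":[0,0,0],"jaw":0},{"translation":[-0.03,0.02,0],"rot":[0,0,0],"jaw":0},{"translation":[-0.03,0.02,0],"rot":[0,0,0],"jaw":0},{"translation":[-0.03,0.02,0],"rot":[0,0,0],"jaw":0},{"translation":[-0.03,0.02,0],"rot":[0,0,0],"jaw":0},{"translation":[-0.03,0.02,0],"rot":[0,0,0],"jaw":0},{"translation":[-0.03,0.02,0],"rot":[0,0,0],"jaw":0},{"translation":[-0.03,0.02,0],"rot":[0,0,0],"jaw":0},{"translation":[-0.03,0.02,0],"rot":[0,0,0],"jaw":0}]' 20
python3 -c "
from h import *
s=arm.observe();print(s['clock'],s['position'],s['joints'].round(3))"
```

```text
clock: 2.88
position: [0.4882, 0.2119, 0.241]
ee_rot: [-2.222, -2.22, -0.001]
force: [0.6, 0.9, 0.5]
width: 0.005
2.8833 [0.48819477 0.21194543 0.24103314] [-0.852  0.291  0.44   1.826 -0.141  1.055 -0.36 ]
```

```bash
python3 -m creep '[{"translation":[-0.03,0,0.005],"rot":[0,0,0],"jaw":0},{"translation":[-0.03,0,0.005],"rot":[0,0,0],"jaw":0},{"translation":[-0.03,0,0.01],"rot":[0,0,0],"jaw":0},{"translation":[-0.03,0,0.01],"rot":[0,0,0],"jaw":0},{"translation":[-0.03,0,0.01],"rot":[0,0,0],"jaw":0},{"translation":[-0.03,0,0.02],"rot":[0,0,0],"jaw":0},{"translation":[-0.03,0,0.02],"rot":[0,0,0],"jaw":0},{"translation":[-0.03,0,0.02],"rot":[0,0,0],"jaw":0},{"translation":[-0.027,0,0.025],"rot":[0,0,0],"jaw":0},{"translation":[0,0.002,0.02],"rot":[0,0,0],"jaw":0},{"translation":[0,0,0],"rot":[0,0,0],"jaw":0}]' 20
python3 - <<'E'
from h import *
s=arm.observe();print(s['clock'],s['position'],s['joints'].round(3))
im=optics.get_image('side'); cv2.imwrite('pics/s1.png',cv2.resize(np.ascontiguousarray(im[120:280,150:380,::-1]),None,fx=3,fy=3))
E
```

```text
clock: 3.8
position: [0.4873, -0.0552, 0.093]
ee_rot: [-2.225, -2.215, 0.006]
force: [-0.2, 1.2, 0.7]
width: 0.0
3.8 [ 0.48727578 -0.05515675  0.09301692] [-0.341  0.434  0.455  2.086 -0.294  0.687  0.303]
```

View pics/s1.png

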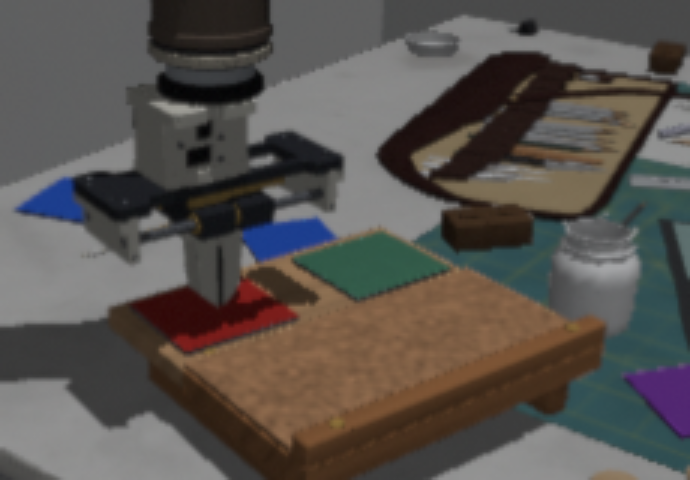

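```bash
python3 -m creep '[{"translation":[0,0,0.01],"rot":[0,0,0],"jaw":0},{"translation":[0,0,0.003],"rot":[0,0,0],"jaw":0},{"translation":[0,0,0.002],"rot":[0,0,0],"jaw":0},{"translation":[0,0,0.001],"rot":[0,0,0],"jaw":0},{"translation":[0,0,0],"rot":[0,0,0],"jaw":0}]' 20
```

```text
clock: 4.27
position: [0.4894, -0.053, 0.08]
ee_rot: [2.222, 2.221, 0.001]
force: [-0.2, -0.3, 0.1]
width: 0.002
```

```bash
python3 -m creep '[{"translation":[0,0,0.001],"rot":[0,0,0],"jaw":0},{"translation":[0,0,0.001],"rot":[0,0,0],"jaw":0},{"translation":[0,0,0],"rot":[0,0,0],"jaw":0}]' 20; python3 -m creep '[{"translation":[0,0,0.001],"rot":[0,0,0],"jaw":0},{"translation":[0,0,0.001],"rot":[0,0,0],"jaw":0},{"translation":[0,0,0],"rot":[0,0,0],"jaw":0}]' 20
```

```text
clock: 4.52
position: [0.4895, -0.0532, 0.0792]
ee_rot: [-2.223, -2.22, -0.003]
force: [-5.4, 1.7, 19.9]
width: 0.008
clock: 4.77
position: [0.4896, -0.0532, 0.0789]
ee_rot: [-2.223, -2.219, -0.005]
force: [-14.6, 3.3, 52.5]
width: 0.005
```

```bash
python3 -m creep '[{"translation":[0,0,-0.002],"rot":[0,0,0],"jaw":0},{"translation":[0.002,0,0],"rot":[0,0,0],"jaw":0},{"translation":[0.003,0,0],"rot":[0,0,0],"jaw":0},{"translation":[0.003,0,0],"rot":[0,0,0],"jaw":0},{"translation":[0.002,0,0],"rot":[0,0,0],"jaw":0},{"translation":[0,0,0],"rot":[0,0,0],"jaw":0}]' 20
python3 - <<'E'
from h import *
im=optics.get_image('scene'); cv2.imwrite('pics/s2.png',cv2.resize(np.ascontiguousarray(im[120:330,170:400,::-1]),None,fx=2.6,fy=2.6))
E
```

```text
clock: 5.27
position: [0.4909, -0.046, 0.0792]
ee_rot: [2.222, 2.214, 0.002]
force: [-0.7, -7.7, 15.2]
width: 0.005
```

View pics/s2.png

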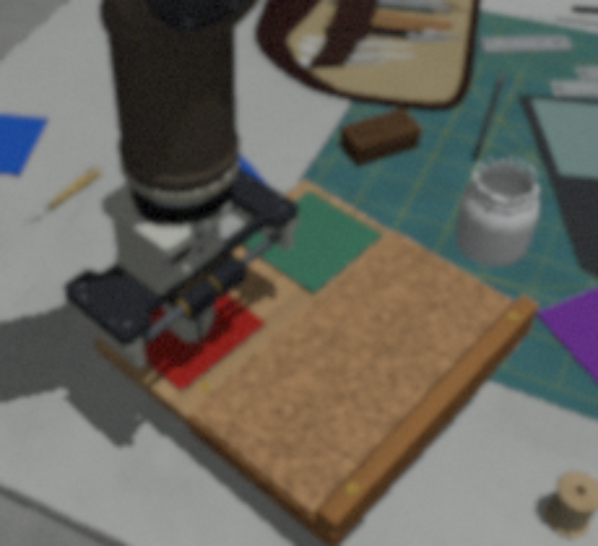

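```bash
python3 -m creep '[{"translation":[0.003,0,0],"rot":[0,0,0],"jaw":0},{"translation":[0.003,0,0],"rot":[0,0,0],"jaw":0},{"translation":[0.003,0,0],"rot":[0,0,0],"jaw":0},{"translation":[0.003,0,0],"rot":[0,0,0],"jaw":0},{"translation":[0.003,0,0],"rot":[0,0,0],"jaw":0},{"translation":[0.003,0,0],"rot":[0,0,0],"jaw":0},{"translation":[0.003,0,0],"rot":[0,0,0],"jaw":0},{"translation":[0.002,0,0],"rot":[0,0,0],"jaw":0},{"translation":[0,0,0],"rot":[0,0,0],"jaw":0}]' 20
python3 - <<'E'
from h import *
for n in ['scene','side']:
    ci=optics.camera_info(n);im=optics.get_image(n); cv2.imwrite(f'pics/{n}3.png',cv2.resize(np.ascontiguousarray(im[170:290,170:320,::-1]),None,fx=4,fy=4,interpolation=2))
E
```

```text
clock: 6.07
position: [0.4913, -0.0227, 0.0793]
ee_rot: [2.221, 2.215, 0.003]
force: [0.3, -7.5, 14.3]
width: 0.004
```

View pics/scene3.png

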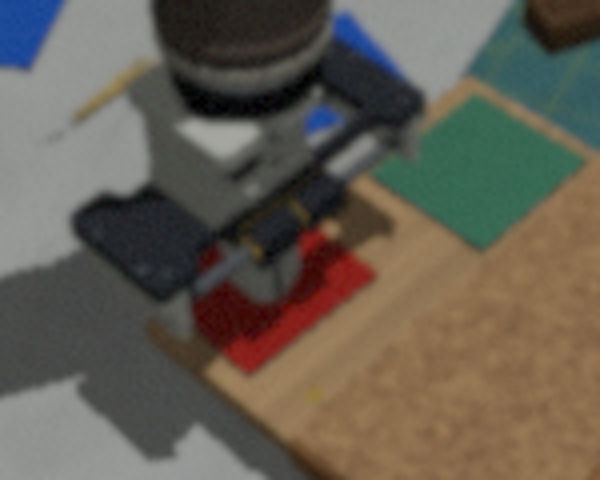

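View pics/side3.png

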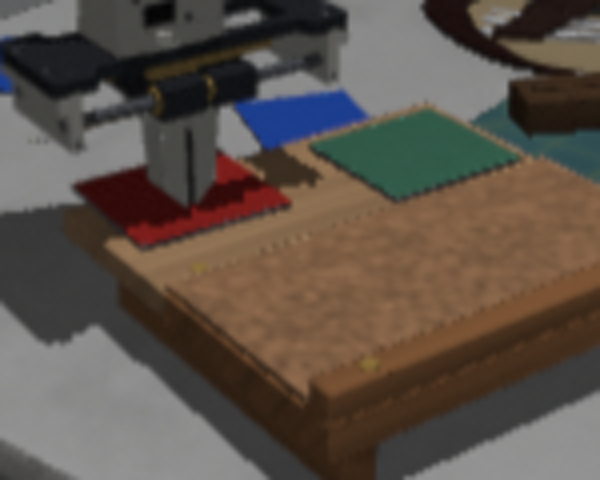

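```bash
python3 - <<'E'
from h import *
for n,L in {'scene':[(376,272),(248,374)],'side':[(291,204),(144,248),(74,185)]}.items():
    ci=optics.camera_info(n)
    for u in L: print(n,onz(ci,(u[0]/4+170-.3,u[1]/4+170-.3),.065).round(4))
E
```

```text
scene [ 0.5424 -0.0597  0.065 ]
scene [ 0.4435 -0.059   0.065 ]
side [ 0.5431 -0.0623  0.065 ]
side [ 0.4449 -0.0604  0.065 ]
side [0.4484 0.0307 0.065 ]
```

```bash
python3 -m creep '[{"translation":[0.002,0,0],"rot":[0,0,0],"jaw":0},{"translation":[0.002,0,0],"rot":[0,0,0],"jaw":0},{"translation":[0.002,0,0],"rot":[0,0,0],"jaw":0},{"translation":[0,0,0],"rot":[0,0,0],"jaw":0},{"translation":[0,0,-0.003],"rot":[0,0,0],"jaw":0},{"translation":[0,0,-0.01],"rot":[0,0,0],"jaw":0},{"translation":[0,0,-0.03],"rot":[0,0,0],"jaw":0},{"translation":[0,0,-0.03],"rot":[0,0,0],"jaw":0},{"translation":[0.03,0,-0.03],"rot":[0,0,0],"jaw":0},{"translation":[0.04,0,-0.02],"rot":[0,0,0],"jaw":0},{"translation":[0.04,0,0],"rot":[0,0,0],"jaw":0},{"translation":[0.04,0,0],"rot":[0,0,0],"jaw":0}]' 20
```

```text
clock: 7.17
position: [0.4897, 0.1342, 0.2011]
ee_rot: [2.223, 2.219, 0.006]
force: [1.3, -0.2, -0.7]
width: 0.008
```

```bash
python3 -m creep '[{"translation":[0,0,0],"rot":[0,-7,0],"jaw":0},{"translation":[0,0,0],"rot":[0,-7,0],"jaw":0},{"translation":[0,0,0],"rot":[0,-7,0],"jaw":0},{"translation":[0,0,0],"rot":[0,-7,0],"jaw":0},{"translation":[0,0,0],"rot":[0,-7,0],"jaw":0},{"translation":[0,0,0],"rot":[0,-7,0],"jaw":0}]' 20
python3 - <<'E'
from h import *
s=arm.observe();print(s['clock'],s['position'],s['joints'].round(3),Ro.from_rotvec(s['ee_rot']).as_matrix().round(3))
for n in ['scene','side']:
    im=optics.get_image(n); cv2.imwrite(f'pics/{n}4.png',im[:,:,::-1])
E
```

```text
clock: 7.67
position: [0.4897, 0.1338, 0.2003]
ee_rot: [1.791, 1.79, -0.689]
force: [0.4, 0.5, -0.9]
width: 0.006
7.6667 [0.48967802 0.13377938 0.20027912] [-1.147  0.614  0.616  1.78   0.287  1.268 -0.696] [[ 0.002  1.     0.003]
 [ 0.74   0.001 -0.672]
 [-0.672  0.003 -0.74 ]]
```

View pics/scene4.png

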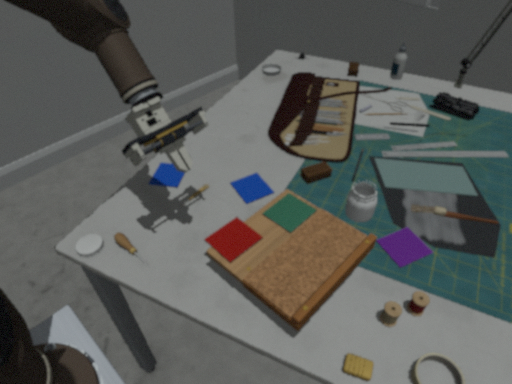

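View pics/side4.png

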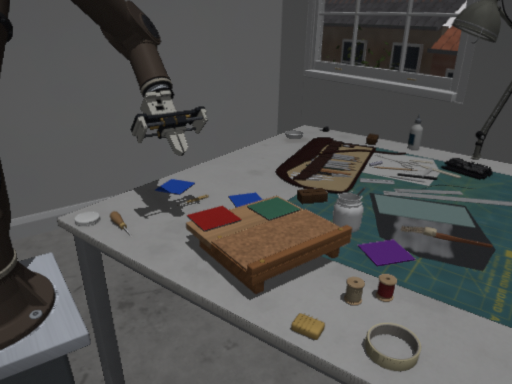

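```bash
python3 -m creep '[{"translation":[0,0,0],"rot":[0,-7,0],"jaw":0},{"translation":[0,0,0],"rot":[0,-7,0],"jaw":0},{"translation":[0,0,0],"rot":[0,-7,0],"jaw":0},{"translation":[0,0,0],"rot":[0,-7,0],"jaw":0},{"translation":[0,0,0],"rot":[0,-3,0],"jaw":0},{"translation":[0,0,0],"rot":[0,0,0],"jaw":0}]' 20
python3 - <<'E'
from h import *
s=arm.observe();print(s['clock'],s['position'],s['joints'].round(3),Ro.from_rotvec(s['ee_rot']).as_matrix().round(3))
for n in ['scene','side']:
    ci=optics.camera_info(n);im=optics.get_image(n)
    for c in ['red','green']:
        m=mask(im,c); k,l,st,ce=cv2.connectedComponentsWithStats(m)
        best=[i for i in range(1,k) if 190<ce[i][0]<330 and 195<ce[i][1]<280]
        i=max(best,key=lambda i:st[i][4])
        cs=cv2.findContours((l==i).astype(np.uint8),0,2)[0][0]
        q=cv2.approxPolyN(cs,4).reshape(-1,2)
        W=np.array([onz(ci,p,.065) for p in q]); print(n,c,np.round(W[:,:2],4).tolist(),onz(ci,ce[i],.065).round(4))
    cv2.imwrite(f'pics/{n}5.png',cv2.resize(np.ascontiguousarray(im[90:290,100:350,::-1]),None,fx=2.8,fy=2.8,interpolation=2))
E
```

```text
clock: 8.27
position: [0.4886, 0.1323, 0.1972]
ee_rot: [1.423, 1.425, -1.058]
force: [-1.1, -0.4, 0.4]
width: 0.004
8.2667 [0.48864851 0.13227261 0.19715465] [-1.244  0.958  0.663  1.679  0.429  1.508 -0.796] [[-0.003  1.    -0.002]
 [ 0.291 -0.001 -0.957]
 [-0.957 -0.004 -0.291]]
scene red [[0.5396, -0.0538], [0.4449, -0.0521], [0.4472, 0.0342], [0.5428, 0.0289]] [ 0.4912 -0.0126  0.065 ]
scene green [[0.6913, -0.0882], [0.599, -0.0899], [0.5996, -0.0066], [0.6882, -0.0071]] [ 0.6433 -0.0498  0.065 ]
side red [[0.5433, -0.0518], [0.4437, -0.0502], [0.4504, 0.0355], [0.5456, 0.0332]] [ 0.4943 -0.0107  0.065 ]
side green [[0.6955, -0.0878], [0.6039, -0.0862], [0.6049, -0.0063], [0.6917, -0.0042]] [ 0.6476 -0.0465  0.065 ]
```

View pics/side5.png

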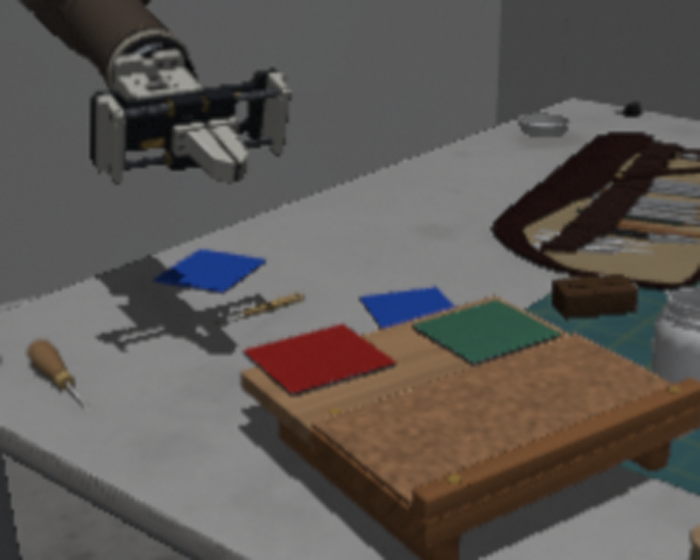

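```bash
python3 - <<'E'
from h import *
ci=optics.camera_info('scene')
for n,u in dict(blue1=(168,173),blue2=(252,187),awl=(200,189),awltip=(183,204),driver=(124,241),disc=(90,244)).items(): print(n,onz(ci,u,.005).round(3))
E
```

```text
blue1 [0.564 0.357 0.005]
blue2 [0.693 0.129 0.005]
awl [0.585 0.231 0.005]
awltip [0.514 0.217 0.005]
driver [0.33  0.219 0.005]
disc [0.265 0.273 0.005]
```

```bash
python3 -m creep '[{"translation":[0.0175,0,0.008],"rot":[0,0,0],"jaw":0},{"translation":[0.0175,0,0.008],"rot":[0,0,0],"jaw":0},{"translation":[0.0175,0,0.008],"rot":[0,0,0],"jaw":0},{"translation":[0.0175,0,0.008],"rot":[0,0,0],"jaw":0},{"translation":[0.0175,0,0.008],"rot":[0,0,0],"jaw":0},{"translation":[0.0175,0,0.008],"rot":[0,0,0],"jaw":0},{"translation":[0.0175,0,0.008],"rot":[0,0,0],"jaw":0},{"translation":[0.0175,0,0.008],"rot":[0,0,0],"jaw":0},{"translation":[0,0,0],"rot":[0,0,0],"jaw":0},{"translation":[0,0,0],"rot":[0,0,0],"jaw":0}]' 20
python3 - <<'E'
from h import *
s=arm.observe();print(s['clock'],s['position'],s['force'],s['joints'].round(3),Ro.from_rotvec(s['ee_rot']).as_matrix()[:,2].round(3))
for n in ['side']:
    im=optics.get_image(n)
    cv2.imwrite(f'pics/{n}6.png',cv2.resize(np.ascontiguousarray(im[90:290,100:350,::-1]),None,fx=2.8,fy=2.8,interpolation=2))
E
```

```text
clock: 9.2
position: [0.4899, 0.1114, 0.0478]
ee_rot: [1.43, 1.423, -1.053]
force: [-0.5, 0.3, 0.9]
width: -0.0
9.2 [0.48987231 0.11135956 0.04777843] [-0.48839326  0.28670367  0.87324706] [-1.187  1.171  0.588  1.685  0.353  1.327 -0.916] [-0.003 -0.955 -0.295]
```

View pics/side6.png

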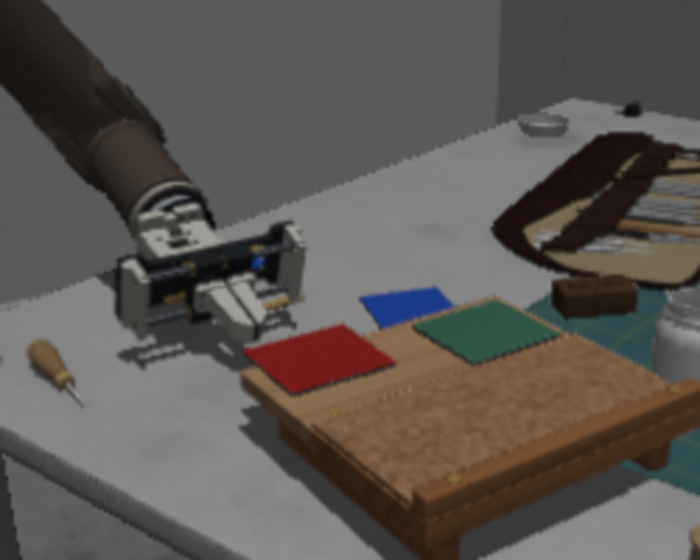

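```bash
python3 -m creep '[{"translation":[0.001,0,0.009],"rot":[0,0,0],"jaw":0},{"translation":[-0.002,0,0.009],"rot":[0,0,0],"jaw":0},{"translation":[-0.003,0,0.009],"rot":[0,0,0],"jaw":0},{"translation":[-0.003,0,0.009],"rot":[0,0,0],"jaw":0},{"translation":[-0.003,0,0.009],"rot":[0,0,0],"jaw":0},{"translation":[-0.003,0,0.009],"rot":[0,0,0],"jaw":0},{"translation":[-0.003,0,0.009],"rot":[0,0,0],"jaw":0},{"translation":[-0.003,0.001,0.01],"rot":[0,0,0],"jaw":0},{"translation":[0,0,0],"rot":[0,0,0],"jaw":0},{"translation":[0,0,0],"rot":[0,0,0],"jaw":0}]' 20
python3 - <<'E'
from h import *
s=arm.observe();print(s['clock'],s['position'],s['force'],Ro.from_rotvec(s['ee_rot']).as_matrix()[:,2].round(3))
for n in ['side','scene']:
    im=optics.get_image(n)
    cv2.imwrite(f'pics/{n}7.png',cv2.resize(np.ascontiguousarray(im[130:290,130:330,::-1]),None,fx=3.6,fy=3.6,interpolation=2))
E
```

```text
clock: 10.08
position: [0.4901, 0.0358, 0.0432]
ee_rot: [1.426, 1.423, -1.056]
force: [-0.3, -0.1, -0.1]
width: 0.007
10.0833 [0.49008697 0.03582522 0.04321181] [-0.27567087 -0.10589977 -0.10673564] [-0.002 -0.956 -0.292]
```

View pics/side7.png

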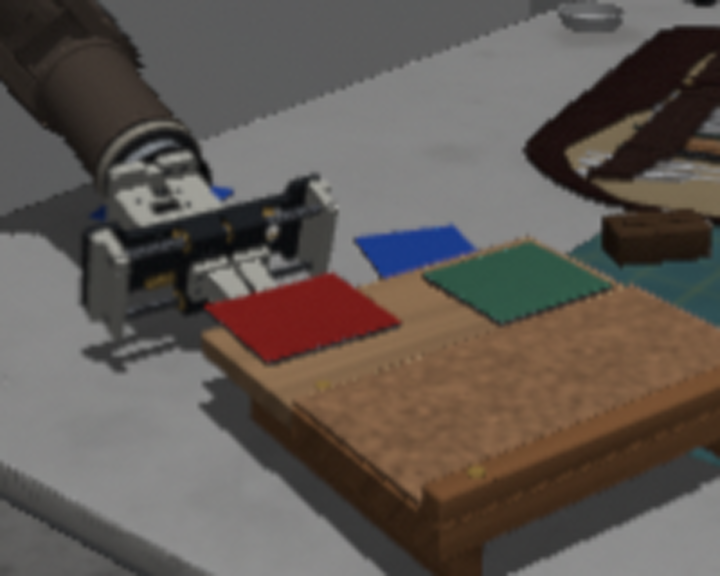

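View pics/scene7.png

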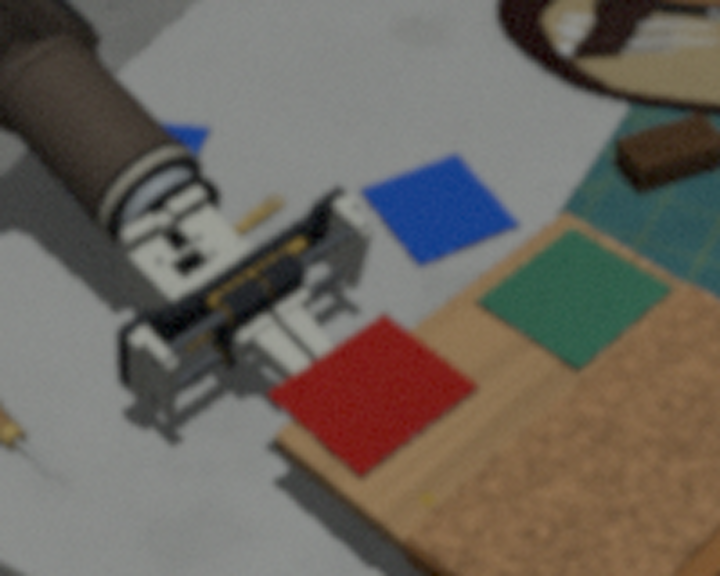

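```bash
python3 -m creep '[{"translation":[-0.005,0,-0.0015],"rot":[0,0,0],"jaw":0},{"translation":[-0.005,0,-0.0015],"rot":[0,0,0],"jaw":0},{"translation":[-0.004,0,-0.0012],"rot":[0,0,0],"jaw":0},{"translation":[-0.004,0,-0.0012],"rot":[0,0,0],"jaw":0},{"translation":[-0.004,0,-0.0012],"rot":[0,0,0],"jaw":0},{"translation":[-0.004,0,-0.0012],"rot":[0,0,0],"jaw":0},{"translation":[-0.004,0,-0.0012],"rot":[0,0,0],"jaw":0},{"translation":[-0.004,0,-0.0012],"rot":[0,0,0],"jaw":0},{"translation":[-0.004,0,-0.0012],"rot":[0,0,0],"jaw":0},{"translation":[-0.004,0,-0.0012],"rot":[0,0,0],"jaw":0},{"translation":[0,0,0],"rot":[0,0,0],"jaw":0}]' 20
python3 - <<'E'
from h import *
s=arm.observe();print(s['clock'],s['position'],s['force'],Ro.from_rotvec(s['ee_rot']).as_matrix()[:,2].round(3))
for n in ['side','scene']:
    im=optics.get_image(n)
    cv2.imwrite(f'pics/{n}8.png',cv2.resize(np.ascontiguousarray(im[130:290,130:330,::-1]),None,fx=3.6,fy=3.6,interpolation=2))
E
```

```text
clock: 11.1
position: [0.4904, 0.0363, 0.0877]
ee_rot: [1.426, 1.423, -1.054]
force: [1.5, 0.1, -0.7]
width: 0.005
11.1 [0.49041249 0.03631525 0.08772277] [ 1.48573715  0.12155804 -0.67040465] [-0.001 -0.956 -0.293]
```

View pics/side8.png

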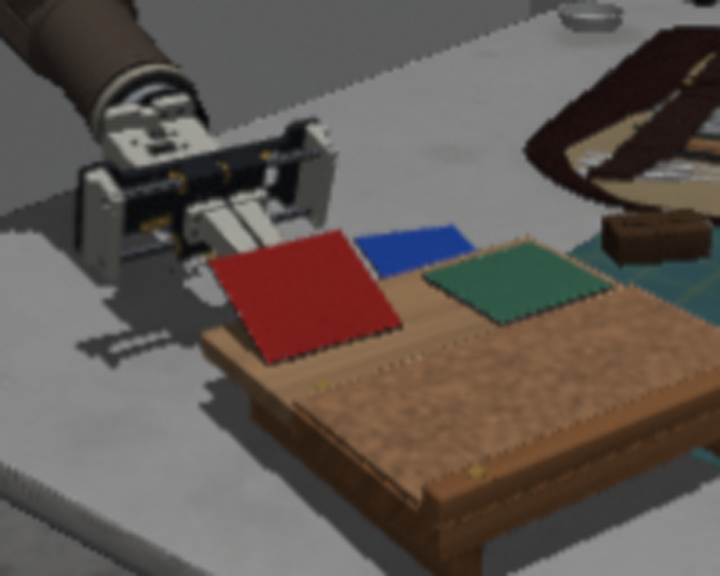

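View pics/scene8.png

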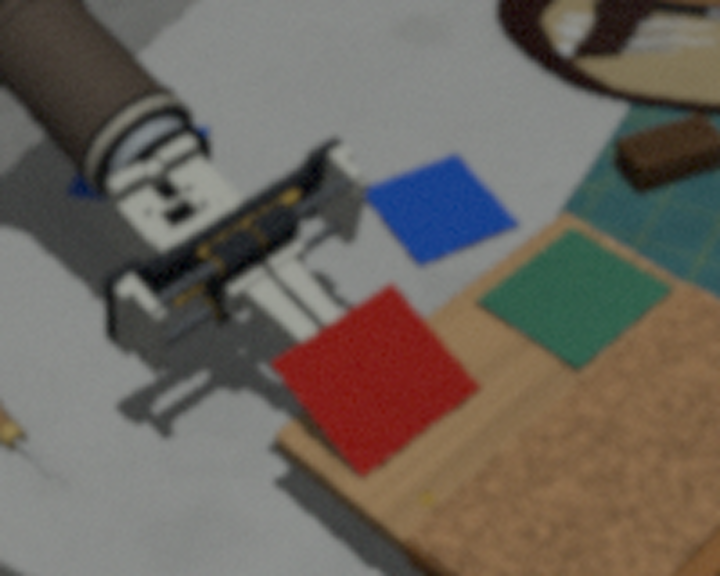

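```bash
python3 -m creep '[{"translation":[-0.0025,0,0.0055],"rot":[0,0,0],"jaw":0},{"translation":[-0.0025,0,0.0055],"rot":[0,0,0],"jaw":0},{"translation":[-0.0025,0,0.0055],"rot":[0,0,0],"jaw":0},{"translation":[-0.0025,0,0.0055],"rot":[0,0,0],"jaw":0},{"translation":[-0.0025,0,0.0055],"rot":[0,0,0],"jaw":0},{"translation":[-0.0025,0,0.0055],"rot":[0,0,0],"jaw":0},{"translation":[0,0,0],"rot":[0,0,0],"jaw":0}]' 20
python3 - <<'E'
from h import *
s=arm.observe();print(s['clock'],s['position'],s['force'],Ro.from_rotvec(s['ee_rot']).as_matrix()[:,2].round(3))
for n in ['side']:
    im=optics.get_image(n)
    cv2.imwrite(f'pics/{n}9.png',cv2.resize(np.ascontiguousarray(im[130:290,130:330,::-1]),None,fx=3.6,fy=3.6,interpolation=2))
E
```

```text
clock: 11.78
position: [0.4898, -0.0014, 0.0922]
ee_rot: [1.426, 1.422, -1.057]
force: [0.3, 0.4, 0.4]
width: 0.001
11.7833 [ 0.48976089 -0.00135289  0.09220467] [0.31465596 0.40253402 0.39753846] [-0.003 -0.957 -0.291]
```

View pics/side9.png

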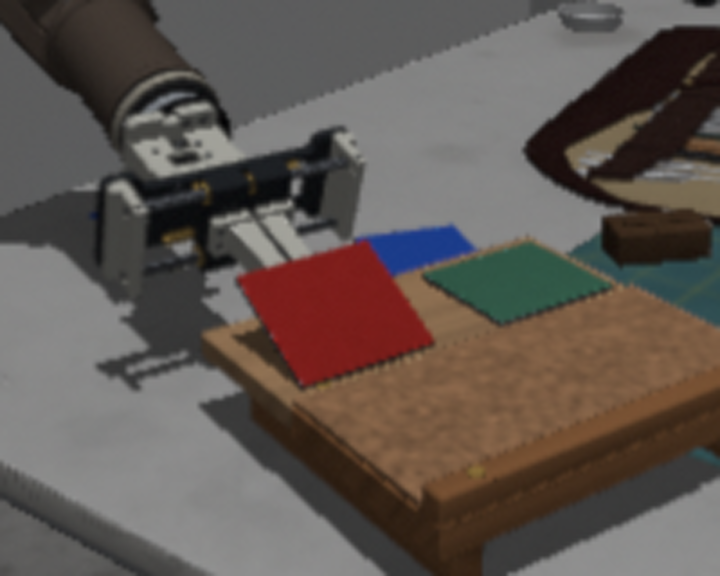

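```bash
python3 -m creep '[{"translation":[-0.0018,0,0.0048],"rot":[0,0,0],"jaw":0},{"translation":[-0.0018,0,0.0048],"rot":[0,0,0],"jaw":0},{"translation":[-0.0018,0,0.0048],"rot":[0,0,0],"jaw":0},{"translation":[-0.0018,0,0.0048],"rot":[0,0,0],"jaw":0},{"translation":[-0.0058,0,0.0024],"rot":[0,0,0],"jaw":0},{"translation":[-0.0058,0,0.0024],"rot":[0,0,0],"jaw":0},{"translation":[-0.0058,0,0.0024],"rot":[0,0,0],"jaw":0},{"translation":[-0.0053,0,0.0038],"rot":[0,0,0],"jaw":0},{"translation":[-0.0053,0,0.0038],"rot":[0,0,0],"jaw":0},{"translation":[0,0,0],"rot":[0,0,0],"jaw":0}]' 20
python3 - <<'E'
from h import *
s=arm.observe();print(s['clock'],s['position'],s['force'],Ro.from_rotvec(s['ee_rot']).as_matrix()[:,2].round(3))
for n in ['side','scene']:
    im=optics.get_image(n)
    cv2.imwrite(f'pics/{n}10.png',cv2.resize(np.ascontiguousarray(im[130:290,130:330,::-1]),None,fx=3.6,fy=3.6,interpolation=2))
E
```

```text
clock: 12.67
position: [0.4899, -0.0438, 0.1166]
ee_rot: [1.427, 1.422, -1.055]
force: [-0.7, 0.2, 1.1]
width: 0.001
12.6667 [ 0.48988737 -0.04379423  0.11656185] [-0.72236603  0.23567371  1.07930544] [-0.003 -0.956 -0.292]
```

View pics/side10.png

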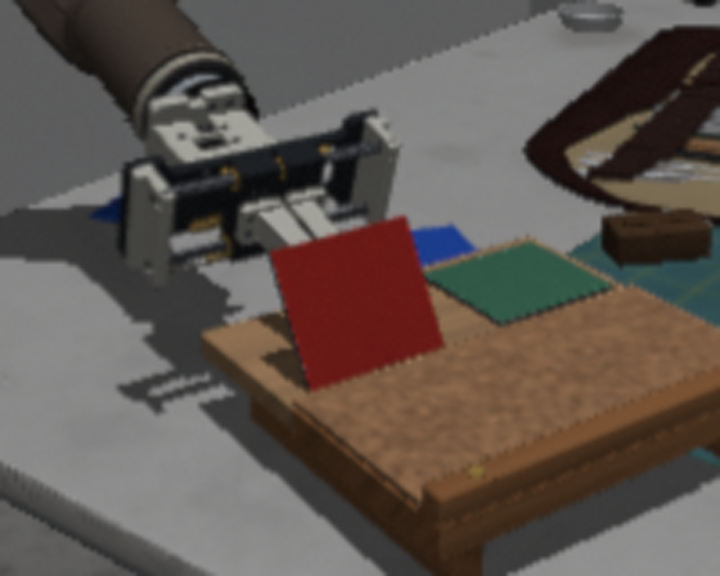

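View pics/scene10.png

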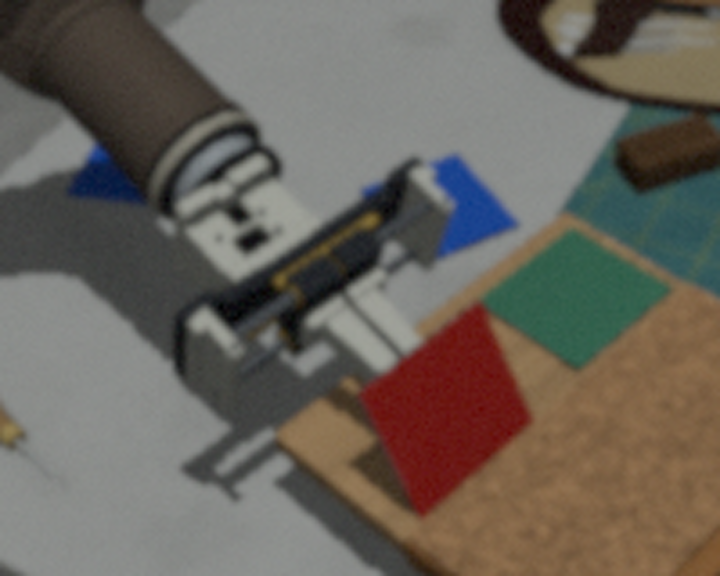

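```bash
python3 -m creep '[{"translation":[-0.004,0,0.005],"rot":[0,0,0],"jaw":0},{"translation":[-0.004,0,0.005],"rot":[0,0,0],"jaw":0},{"translation":[-0.004,0,0.005],"rot":[0,0,0],"jaw":0},{"translation":[-0.004,0,0.005],"rot":[0,0,0],"jaw":0},{"translation":[-0.002,0,0.005],"rot":[0,0,0],"jaw":0},{"translation":[-0.002,0,0.005],"rot":[0,0,0],"jaw":0},{"translation":[0,0,0],"rot":[0,0,0],"jaw":0}]' 20
python3 - <<'E'
from h import *
s=arm.observe();print(s['clock'],s['position'],s['force'],Ro.from_rotvec(s['ee_rot']).as_matrix()[:,2].round(3))
for n in ['side']:
    im=optics.get_image(n)
    cv2.imwrite(f'pics/{n}11.png',cv2.resize(np.ascontiguousarray(im[130:290,130:330,::-1]),None,fx=3.6,fy=3.6,interpolation=2))
E
```

```text
clock: 13.35
position: [0.4896, -0.0784, 0.1261]
ee_rot: [1.426, 1.422, -1.056]
force: [-1.0, -0.5, 0.3]
width: 0.005
13.35 [ 0.48956894 -0.07842036  0.12612902] [-1.00843103 -0.47052762  0.28938111] [-0.003 -0.957 -0.292]
```

View pics/side11.png

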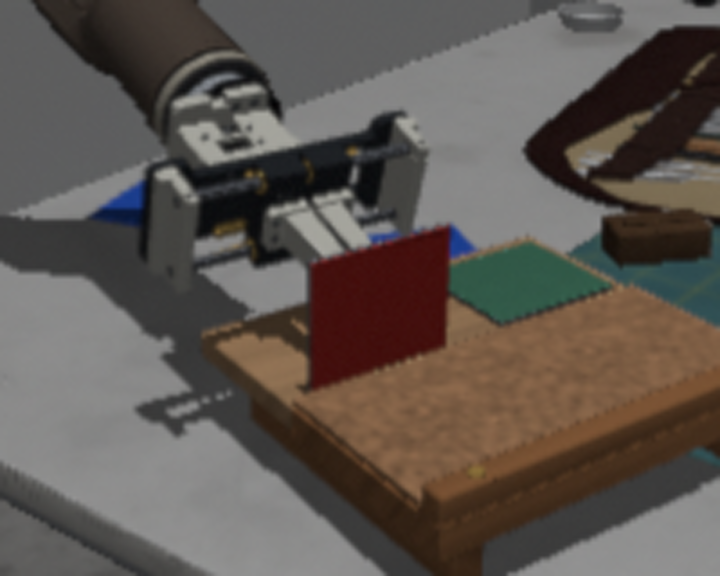

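Nearly vertical at the step. Continue pushing back past upright.

```bash
python3 -m creep '[{"translation":[-0.0015,0,0.005],"rot":[0,0,0],"jaw":0},{"translation":[-0.0015,0,0.005],"rot":[0,0,0],"jaw":0},{"translation":[-0.0015,0,0.005],"rot":[0,0,0],"jaw":0},{"translation":[-0.0015,0,0.005],"rot":[0,0,0],"jaw":0},{"translation":[-0.0015,0,0.005],"rot":[0,0,0],"jaw":0},{"translation":[-0.0015,0,0.005],"rot":[0,0,0],"jaw":0},{"translation":[-0.0015,0,0.005],"rot":[0,0,0],"jaw":0},{"translation":[0,0,0],"rot":[0,0,0],"jaw":0},{"translation":[0,0,0],"rot":[0,0,0],"jaw":0},{"translation":[0,0,0],"rot":[0,0,0],"jaw":0}]' 20
python3 - <<'E'
from h import *
s=arm.observe();print(s['clock'],s['position'],s['force'])
for n in ['side','scene']:
    im=optics.get_image(n)
    cv2.imwrite(f'pics/{n}12.png',cv2.resize(np.ascontiguousarray(im[130:310,130:380,::-1]),None,fx=3,fy=3,interpolation=2))
E
```

```text
clock: 14.23
position: [0.4902, -0.1133, 0.1254]
ee_rot: [1.425, 1.424, -1.054]
force: [-0.6, 0.7, 0.1]
width: 0.005
14.2333 [ 0.49015894 -0.11332434  0.12537324] [-0.5777581   0.73070141  0.12867003]
```

View pics/side12.png

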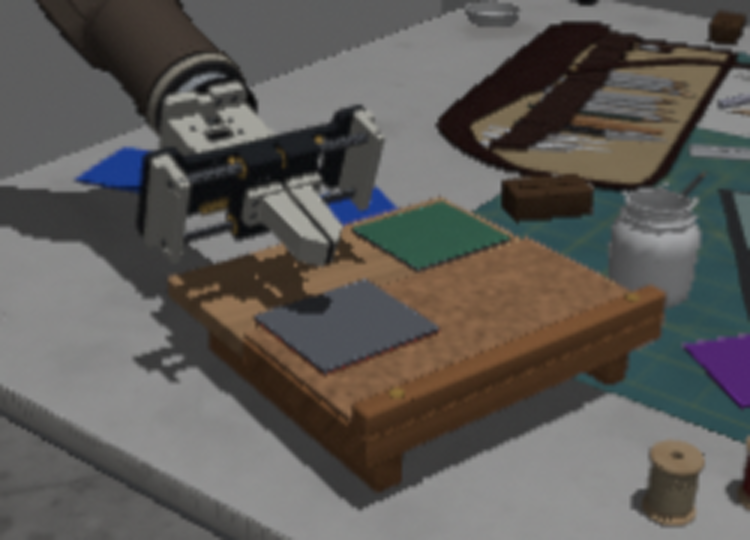

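View pics/scene12.png

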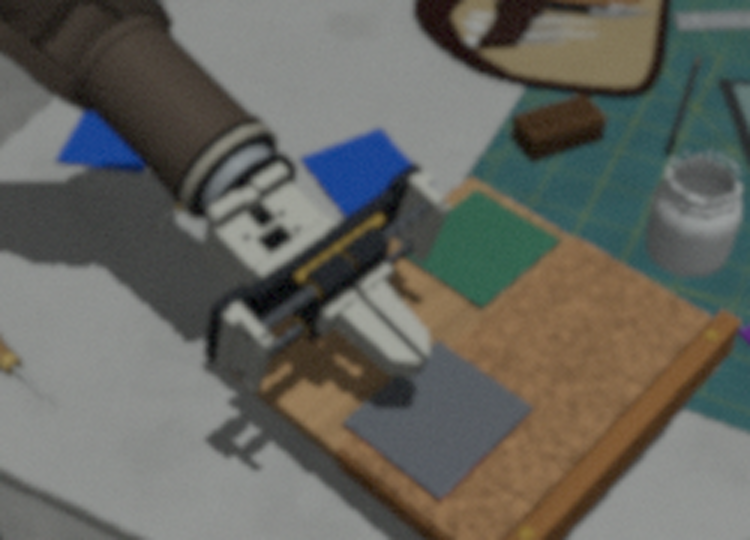

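```bash
python3 -m creep '[{"translation":[-0.01,0,-0.01],"rot":[0,0,0],"jaw":0},{"translation":[-0.02,0,-0.02],"rot":[0,0,0],"jaw":0},{"translation":[-0.02,0,-0.02],"rot":[0,0,0],"jaw":0},{"translation":[-0.02,0,-0.03],"rot":[0,0,0],"jaw":0},{"translation":[-0.02,0,-0.03],"rot":[0,0,0],"jaw":0},{"translation":[-0.01,0,-0.03],"rot":[0,0,0],"jaw":0},{"translation":[0,0,0],"rot":[0,0,0],"jaw":0},{"translation":[0,0,0],"rot":[0,0,0],"jaw":0},{"translation":[0,0,0],"rot":[0,0,0],"jaw":0}]' 20
python3 - <<'E'
from h import *
s=arm.observe();print(s['clock'],s['position'],s['force'])
for n in ['side','scene']:
    ci=optics.camera_info(n);im=optics.get_image(n)
    cv2.imwrite(f'pics/{n}13.png',cv2.resize(np.ascontiguousarray(im[130:310,130:380,::-1]),None,fx=3,fy=3,interpolation=2))
    m=mask(im,'green'); k,l,st,ce=cv2.connectedComponentsWithStats(m)
    i=max([i for i in range(1,k) if 190<ce[i][0]<330 and 195<ce[i][1]<280],key=lambda i:st[i][4]); print(n,'green',onz(ci,ce[i],.065).round(4))
    r=[x for x in optics.pinpoint(n,'red_board')]; 
    for x in r: print(n,x,onz(ci,x['location'],.07).round(3))
E
```

```text
clock: 15.08
position: [0.4899, -0.009, 0.2618]
ee_rot: [1.425, 1.424, -1.055]
force: [-0.6, -0.6, -0.5]
width: 0.001
15.0833 [ 0.48991164 -0.00903017  0.26179217] [-0.55903473 -0.60016484 -0.47149868]
side green [ 0.6475 -0.0469  0.065 ]
side {'location': [388.0, 252.1], 'score': 0.78} [ 0.707 -0.352  0.07 ]
side {'location': [245.8, 237.3], 'score': 0.66} [ 0.5   -0.138  0.07 ]
side {'location': [174.6, 189.4], 'score': 0.64} [0.488 0.187 0.07 ]
side {'location': [247.7, 198.2], 'score': 0.55} [0.621 0.027 0.07 ]
scene green [ 0.6435 -0.0498  0.065 ]
scene {'location': [277.5, 267.4], 'score': 0.94} [ 0.5   -0.139  0.07 ]
scene {'location': [252.8, 188.0], 'score': 0.7} [0.641 0.073 0.07 ]
scene {'location': [402.3, 249.6], 'score': 0.7} [ 0.724 -0.306  0.07 ]
scene {'location': [168.5, 171.8], 'score': 0.64} [0.53  0.288 0.07 ]
```

View pics/scene13.png

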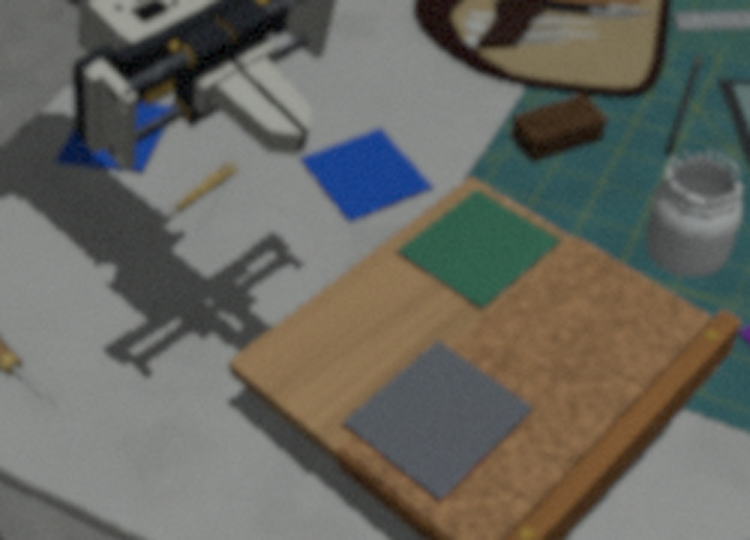

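```bash
python3 -c "
from cell import arm
print(arm.sign_off())"
```

```text
the job is handed in; nothing more can be done
None
```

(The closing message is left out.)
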